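Cover the parts tumbler and start its run

ROBOT

A 6-joint arm with a two-finger parallel gripper is mounted at the origin on the work surface. World frame = base frame: x ahead of the robot, y to its left, z up, the work surface at z = 0. Lengths are in mm, angles in degrees, forces in N, time in s.
With the tool pointing down it reaches from about 350 to 850 mm from the base axis. Payload 8.1 kg.
Tool frame: the origin (TCP) lies midway between the tips of the shut fingers; the grasp point (between the pads) lies 19 mm behind it; z points along the fingers, y is the line along which they close (so a half turn about z gives the same grasp; the last joint's range is limited). The gripper opens to 85 mm and grips with 20 to 120 N. Pads are 22 mm wide; open, the fingers measure 114 mm over their backs; the gripper's body (76 mm by 85 mm) begins 54 mm behind the grasp point. The pads swing forward as they close: fully open they stand 13 mm farther back than shut.
Start: joints at [61.054, 7.471, 85.268, -0, 87.261, -4.893], TCP at [244.526, 547.916, 231.292] pointing down, gripper open.
Joint ranges: [-169.43, 169.43], [-51.17, 129.36], [1.28, 143.12], [-76.62, 256.62], [0, 156.53], [-152.29, 152.29]. Speed limits (degrees/s): [136.94, 136.94, 159.86, 180, 180, 180].

INTERFACE

Orientations are given as [roll, pitch, yaw] about the fixed x, y, z axes, in that order (R = Rz(yaw) Ry(pitch) Rx(roll)).
In Python, from bench import r gives the robot as it stands. The module is installed in compiled form; this text tells all that it offers.
- The arm moves only by the tool jog_arm, never from a script. Its argument "rows" is a list of rows, each a list of 2 entries, a list of its own where there are three numbers: the shift along the tool's x, y, z in mm, then the turn, a rotation vector about the tool's x, y, z in rad. A call has 1 to 10 rows; each row is the pose to reach, as a shift and turn from the pose commanded when the call began, along the tool's axes at that moment; what a row does not reach only later rows make up. A row lasts 1/10 s, in which the tool goes at most 50 mm and 8.59 degrees, less where a joint would pass 70% of its speed; a pose out of reach is approached as far as the arm can. A call with a gripper value outside its range is refused whole. "grip" is the finger opening in mm, from 0 to 85.4, set as the call begins (left out, the last holds). The fingers move at their own pace and stop on an object; "force" is the grip in N (left out, the last holds). Time passes only in rows, so rows that repeat a pose let the fingers close. It gives the time, the measured TCP pose, the force, the opening and the grip force at its end, in the units of the state.
- r.sense(): the state, without advancing time (a new reading comes with each control period).
- r.snapshot(name): name is "side" or "top" or "wrist"; returns (picture, depth): 480x640x3 uint8, blue, green, red; 480x640 float32, mm along the optical axis (not along the pixel's ray), 0 where there is no reading.
- r.camera_params(name): a dict with "fx", "fy", "cx", "cy" (pixels), "dist_coeffs" ([k1, k2, p1, p2, k3] as OpenCV has them; the pictures are not rectified), "pose" (4x4, takes a point from camera to world coordinates); the wrist camera has in their place "tool_from_camera" (4x4, takes a point from camera to tool coordinates, whose origin is the TCP and whose axes are the flange's). Camera axes: x right, y down, z forward; pixel columns grow to the right and rows downward; lengths in mm; the calibration is good to about 2 mm. A picture is of the moment at which its call begins: read the wrist's pose just before it. camera_params takes no time and is no camera call.
- r.hand_in(): hands the job in; it is judged then, once.
The state is a dict: "time": time; "joint_pos": joint angles; "qd": joint speeds; "joint_efforts": joint torques, N m; "tool_pos": TCP position; "tcp_rot": TCP orientation; "ft_force": force on the tool from outside, world axes, zero at the start; "wrist_torque": the same for the moment, N m; "finger_gap": finger opening in mm; "grip_force": force on a finger pad.
Only numpy, scipy, OpenCV 4.12 (cv2) and the standard library are available. Lean on these libraries where they do the work, as an engineer would, in place of code of your own. Each camera call takes 0.05 s, during which the arm holds its last target. There are 200 camera calls.

TASK

The tub of the parts tumbler is loaded: lower the loose cover onto it (do not drop it) so that it sits fully seated and level, and let go. Then start the run on the control box: press the round key, then the long bar key, then the square key, one at a time, each fully down and let back up before the next. Press no key before the cover is on, keep the cover on, and leave the can, the jar and the wrench alone.

Things in the scene. Friction and masses are not known exactly. Their poses are not given: they have to be found in the camera images.
- tub: vibratory parts tumbler, fixed to the bench: grey motor base 150 x 150 x 40 mm under an open round grey tub, outer diameter 160 mm, holding some bearing rings. Origin: centre of the underside, z up. It may stand to the left or to the right.
- tub_rim (a point): centre of the tub's open mouth at rim height, 130 mm above the bench; mouth inner diameter 150 mm, wall 5 mm
- cover: loose round aluminium cover, 0.32 to 0.54 kg, lying plug down on the bench. Disc 176 mm diameter, 6 mm thick (10 to 16 mm above the origin); under it a black plug, 138 mm diameter, 10 mm deep, lower edge chamfered 5 mm, enters the tub mouth with about 6 mm play all round; the disc then rests on the rim. Any yaw will do. Origin: centre of the plug underside, z up.
- cover_seat (a point): centre of the cover at the underside of the disc (10 mm above the cover's origin); it comes to the tub_rim point when the cover is seated
- cover_handle (a point): middle of the dark bridge handle on the cover, 46 mm above the cover origin: a bar 100 mm long (cover x), 18 mm wide (cover y), 16 mm high, on two 14 mm posts 80 mm apart, 22 mm free under the bar. Grip here from above, fingers closing along the cover y axis.
- panel: grey control box with a black top, fixed to the bench: 110 mm (its x) x 250 mm (its y) x 60 mm high. Origin: centre of the underside, z up. Its three off-white spring keys stand in a row along its y axis, 80 mm apart, in any order. Each: top 76 mm above the bench when up, 8 mm travel, 1.5 N to start moving, 5 N fully down, springs back.
- round_top (a point): centre of the top of the round key (44 mm diameter); moves down with the key
- bar_top (a point): centre of the top of the long bar key (64 mm along the box's x, 22 mm along its y); moves down with the key
- square_top (a point): centre of the top of the square key (38 x 38 mm); moves down with the key
- key_round (a joint): travel of the round key: 0 up, 0.008 m fully down
- key_bar (a joint): travel of the long bar key: 0 up, 0.008 m fully down
- key_square (a joint): travel of the square key: 0 up, 0.008 m fully down
- can: bystander: dark can standing upright, 66 mm diameter, 110 mm high; origin: centre of its underside
- jar: bystander: amber glass jar with a steel cap standing upright, 72 mm diameter, 90 mm high; origin: centre of its underside
- wrench: bystander: steel wrench 200 mm long lying flat, along its x axis; origin at its middle, underside

How it is judged (in metres and radians):
On the way, in this order (a step that is already met when the one before it is completed fails the run):
1. the cover sits seated and level on the tub, let go and at rest (horizontal distance between cover_seat and tub_rim below 0.009 m and z of cover_seat in the frame of tub_rim between -0.004 and 0.003 m and angle between cover's own z axis and vertical below 0.04 rad and linear speed of cover below 0.02 m/s and contact force between the fingers and cover below 0.1 N), for 0.3 s.
2. the round key is pressed fully down on its own (over 6 of 8 mm, the others up) (value of joint key_round above 0.006 m and value of joint each of key_bar, key_square below 0.002 m), for 0.05 s.
3. all keys are back up (value of joint each of key_round, key_bar, key_square below 0.0015 m), for 0.05 s.
4. the long bar key is pressed fully down on its own (over 6 of 8 mm, the others up) (value of joint key_bar above 0.006 m and value of joint each of key_round, key_square below 0.002 m), for 0.05 s.
5. all keys are back up (all of step 3), for 0.05 s.
6. the square key is pressed fully down on its own (over 6 of 8 mm, the others up) (value of joint key_square above 0.006 m and value of joint each of key_round, key_bar below 0.002 m), for 0.05 s.
At the end, for the whole second after the job is handed in: The cover is seated on the tub (disc underside within 3 mm of the rim's height, centre within 9 mm of the tub's, tilt under 0.04 rad), released and at rest, and all three keys are back up (within 1.5 mm) (all of step 1 and all of step 5); the robot touches nothing.
It fails at once if a key is pressed (over 4 mm) while the cover is not on the tub (value of joint any of key_round, key_bar, key_square above 0.004 m and not (horizontal distance between cover_seat and tub_rim below 0.012 m and z of cover_seat in the frame of tub_rim between -0.004 and 0.006 m and angle between cover's own z axis and vertical below 0.08 rad)).
It fails at once if two keys are pressed at once (over 3 mm each) (value of joint each of key_round, key_bar above 0.003 m or value of joint each of key_round, key_square above 0.003 m or value of joint each of key_bar, key_square above 0.003 m).
It fails at once if the cover is dropped onto the tub from more than about 1 cm (linear speed of cover above 0.45 m/s and contact force between the fingers and cover below 0.1 N and distance between cover_seat and tub_rim below 0.1 m).
It fails at once if the can, jar or wrench is moved by over 3 cm or the can or jar knocked over (distance of any of can, jar, wrench from where it was at the start of the episode above 0.03 m or angle between any of can, jar's own z axis and vertical above 0.4 rad).
It also fails if it takes over 64 s, if anything falls off the work surface, if the arm or the gripper's body presses on something with over 40 N, if the wrist force passes 120 N, or if a joint passes its speed limit or range.

## Working session

There is one attempt and no reset: what is moved stays moved. The work goes in short steps, Python scripts to look and compute and a tool call to move; the robot and the scene stay as the last step left them, time stands still between calls to the robot, and variables do not carry over. Pictures are saved under pics/ and viewed, at most 10 in all, crops included, and the job is handed in when it is done.

Besides the shell and the picture viewer there is one more tool, called after ">>>" as a command line: name --argument value ..., lists and objects as JSON in quotes. jog_arm: Moves the arm, as the interface text tells. Its arguments: {"type":"object","properties":{"rows":{"type":"array"},"grip":{"type":"number"},"force":{"type":"number"}},"required":["rows"]}

```bash
mkdir -p pics
python3 - <<'E'
from bench import r
import cv2,numpy as np
s=r.sense();print(s['tool_pos'],s['tcp_rot'],s['time'])
for n in('top','side'):
    p,d=r.snapshot(n);cv2.imwrite(f'pics/{n}0.png',p);np.save(f'{n}0.npy',d)
    c=r.camera_params(n);print(n,c['fx'],c['dist_coeffs'],np.round(c['pose'],3).tolist())
print(r.camera_params('wrist'))
E
```

```text
[244.27057449 547.3932282  230.22687675] [-1.79890923e+02 -7.46330213e-03  1.55946355e+02] 0.0
top 463.98093498743947 [-0.0839793  0.         0.         0.         0.       ] [[0.016, -0.988, 0.157, 478.035], [-1.0, -0.017, -0.01, 31.927], [0.012, -0.157, -0.988, 1116.915], [0.0, 0.0, 0.0, 1.0]]
side 483.8962619256541 [-0.0332371  0.         0.         0.         0.       ] [[0.783, -0.338, 0.522, 122.924], [-0.622, -0.393, 0.678, -649.205], [-0.024, -0.855, -0.518, 624.195], [0.0, 0.0, 0.0, 1.0]]
{'fx': 423.1664513046258, 'fy': 423.1664513046258, 'cx': 322.16586324949037, 'cy': 234.7791537570337, 'dist_coeffs': array([0.02468258, 0.        , 0.        , 0.        , 0.        ]), 'tool_from_camera': array([[ 1.34398205e-04, -9.50155827e-01, -3.11775379e-01,
         7.95281725e+01],
       [ 9.99999936e-01,  2.44626574e-05,  3.56522250e-04,
        -3.96754750e-01],
       [-3.31124839e-04, -3.11775407e-01,  9.50155769e-01,
        -1.42355136e+02],
       [ 0.00000000e+00,  0.00000000e+00,  0.00000000e+00,
         1.00000000e+00]])}
```

View pics/top0.png

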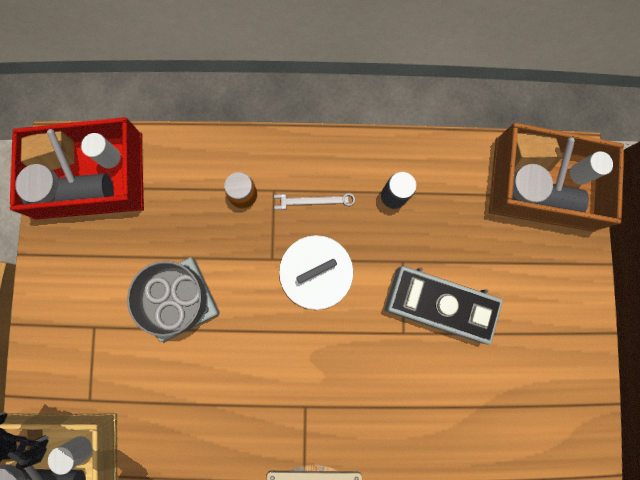

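View pics/side0.png

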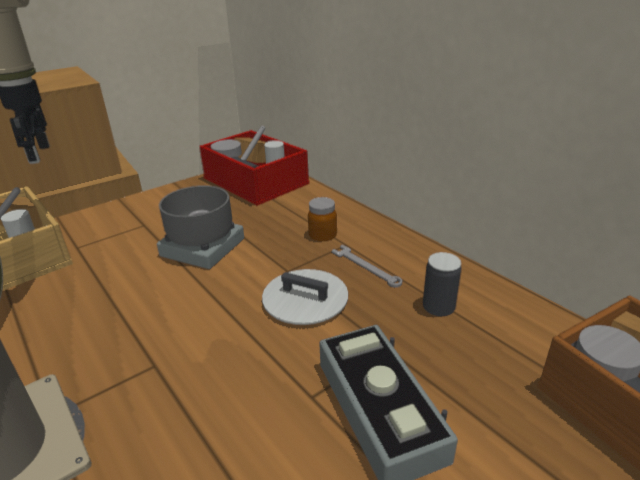

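The top view shows the tub at about (168,299), the cover at (316,272) with its handle running (298,282)–(336,262), and keys: bar (414,293), round (448,305), square (482,316). The side view agrees. Next I measure with depth.

```bash
cat > h.py <<'E'
from bench import r
import cv2,numpy as np
from scipy.spatial.transform import Rotation as R
from scipy.optimize import least_squares
def cloud(n,d,T=None):
    c=r.camera_params(n);K=np.array([[c['fx'],0,c['cx']],[0,c['fy'],c['cy']],[0,0,1]])
    v,u=np.mgrid[:480,:640];uv=np.stack([u,v],-1).reshape(-1,1,2).astype(float)
    q=cv2.undistortPoints(uv,K,c['dist_coeffs']).reshape(480,640,2)
    P=np.concatenate([q*d[...,None],d[...,None]],-1)
    if T is None:T=c['pose']
    W=P@T[:3,:3].T+T[:3,3];W[d==0]=np.nan
    return W
def near(W,x,y,rad,z0,z1):
    return (np.hypot(W[...,0]-x,W[...,1]-y)<rad)&(W[...,2]>z0)&(W[...,2]<z1)
def circ(xy,rad=None):
    f=lambda p:np.hypot(xy[:,0]-p[0],xy[:,1]-p[1])-p[2]
    m=np.r_[xy.mean(0),80]
    return least_squares(f,m,loss='soft_l1').x
def wristT(s):
    T=np.eye(4);T[:3,:3]=R.from_euler('xyz',s['tcp_rot'],degrees=True).as_matrix();T[:3,3]=s['tool_pos']
    return T@r.camera_params('wrist')['tool_from_camera']
E
python3 - <<'E'
from h import *
for n in('top','side'):
    W=cloud(n,np.load(n+'0.npy'));p=cv2.imread(f'pics/{n}0.png')
    if n=='top': g=lambda u,v:W[v,u]; C,H,T,Bk=g(300,255),g(316,272),g(168,265),[g(414,293),g(448,305),g(482,316)];print(np.round([C,H,T,*Bk],1))
    m=near(W,H[0],H[1],110,10,26);xy=W[m][:,:2]
    hull=cv2.convexHull(xy.astype(np.float32))
    print(n,'cover hull circ',cv2.minEnclosingCircle(hull),'z',np.median(W[m][:,2]),'mean',xy.mean(0))
    m=near(W,H[0],H[1],70,38,66);xy=W[m][:,:2];rc=cv2.minAreaRect(xy.astype(np.float32));bp=cv2.boxPoints(rc)
    print(' handle',rc,'z',np.median(W[m][:,2]),'dir',np.round(bp[1]-bp[0],1),np.round(bp[2]-bp[1],1))
    m=near(W,T[0]-75,T[1],120,115,140);xy=W[m][:,:2]
    print(' tub',m.sum(),np.median(W[m][:,2]),cv2.minEnclosingCircle(xy.astype(np.float32)),circ(xy))
    off=W[...,2]
    for b in Bk:
        m=near(W,b[0],b[1],40,70,82);xy=W[m][:,:2].astype(np.float32);print(' key',m.sum(),cv2.minAreaRect(xy),np.median(W[m][:,2]))
E
```

```text
[[ 606.9   41.    15.4]
 [ 563.7    3.3   54.7]
 [ 571.6  338.5   75.6]
 [ 517.9 -216.4   79. ]
 [ 492.  -294.9   73.5]
 [ 467.9 -371.6   76.4]]
top cover hull circ ((566.7455444335938, 2.4061386585235596), 87.92337036132812) z 16.602371911689488 mean [566.50799194   2.83017567]
 handle ((565.9989013671875, 2.970256805419922), (17.42291259765625, 98.8146743774414), 27.390766143798828) z 54.10948061341196 dir [ 45.5 -87.7] [15.5  8. ]
 tub 808 128.76685390120832 ((497.0863952636719, 327.9728698730469), 80.80581665039062) [497.2078454  326.60832241  77.01296945]
 key 262 ((517.475341796875, -218.41270446777344), (21.290283203125, 65.19918060302734), 73.17745208740234) 77.16787086488989
 key 296 ((492.5886535644531, -293.29388427734375), (41.86009979248047, 43.06171798706055), 78.87045288085938) 77.0613622752769
 key 272 ((468.9920349121094, -370.27716064453125), (38.55080032348633, 38.829627990722656), 71.37306213378906) 77.54644162772183
side cover hull circ ((565.8968505859375, 0.7676491737365723), 90.76361083984375) z 16.30942711474438 mean [557.29806984 -11.96524157]
 handle ((565.7785034179688, -0.5215797424316406), (20.665409088134766, 100.04346466064453), 28.90819549560547) z 52.08106406606379 dir [ 48.4 -87.6] [18.1 10. ]
 tub 897 123.48090070774771 ((492.5522766113281, 326.68878173828125), 83.08499908447266) [494.49781062 324.17679969  77.05410047]
 key 456 ((515.8270263671875, -220.62582397460938), (23.751052856445312, 63.56584548950195), 70.76197052001953) 76.1809778693202
 key 582 ((490.8505859375, -297.5165100097656), (43.37388229370117, 42.72611999511719), 35.581581115722656) 76.03649479313458
 key 690 ((466.2408447265625, -373.38311767578125), (37.96918869018555, 37.88002395629883), 71.02017211914062) 76.1025254251469
```

```bash
cat >> h.py <<'E'
def plan(x,y,z,yang):
    "shift/turn in tool axes from the measured pose to TCP xyz, tool pointing down with tool y at angle yang (mod 180)"
    s=r.sense();A=R.from_euler('xyz',s['tcp_rot'],degrees=True)
    best=None
    for k in(0,180):
        a=np.radians(yang+k);Y=np.array([np.cos(a),np.sin(a),0]);Z=np.array([0,0,-1.]);B=R.from_matrix(np.stack([np.cross(Y,Z),Y,Z],1))
        v=(A.inv()*B).as_rotvec()
        if best is None or np.linalg.norm(v)<np.linalg.norm(best):best=v
    print('t',s['time'],'pos',np.round(s['tool_pos'],1),'rot',np.round(s['tcp_rot'],2),'F',np.round(s['ft_force'],1),'j6',np.round(s['joint_pos'][5],1))
    print('shift',np.round(A.inv().apply(np.array([x,y,z])-s['tool_pos']),1),'turn',np.round(best,4))
E
python3 -c "
from h import *
plan(566,2,190,27.5)"
```

```text
t 0.1 pos [244.3 547.5 230.4] rot [-1.7990e+02 -1.0000e-02  1.5595e+02] F [0.2 1.  0.1] j6 -4.9
shift [-516.1 -366.9   40.9] turn [-1.70e-03  4.00e-04  6.71e-01]
```

>>> jog_arm --rows '[[[-20,-14,0],[0,0,0.03]],[[-55,-39,0],[0,0,0.08]],[[-95,-67,0],[0,0,0.13]],[[-135,-96,0],[0,0,0.18]],[[-175,-124,0],[0,0,0.23]],[[-215,-153,0],[0,0,0.28]],[[-255,-181,0],[0,0,0.33]],[[-295,-210,0],[0,0,0.38]],[[-335,-238,0],[0,0,0.43]],[[-360,-256,0],[0,0,0.47]]]' --grip 80

```text
time: 1.1
tool_pos: [469.9, 164.4, 231.0]
tcp_rot: [-180.0, 0.0, 128.8]
ft_force: [-0.4, 1.2, 0.5]
finger_gap: 79.6
grip_force: 0.0
```

```bash
python3 -c "
from h import *
plan(566,2,190,27.5)"
```

```text
t 1.1 pos [469.9 164.4 231. ] rot [-1.7997e+02  3.0000e-02  1.2879e+02] F [-0.4  1.2  0.5] j6 -25.4
shift [-186.8  -26.8   41.1] turn [-0.0005  0.0006  0.1971]
```

>>> jog_arm --rows '[[[-40,-6,8],[0,0,0.05]],[[-80,-12,16],[0,0,0.1]],[[-120,-17,26],[0,0,0.15]],[[-155,-22,34],[0,0,0.18]],[[-177,-25,39],[0,0,0.197]],[[-187,-27,41],[0,0,0.197]],[[-187,-27,41],[0,0,0.197]],[[-187,-27,41],[0,0,0.197]]]'

```text
time: 1.9
tool_pos: [565.3, 5.9, 190.4]
tcp_rot: [-180.0, -0.0, 117.8]
ft_force: [0.5, 0.1, 1.5]
finger_gap: 80.2
grip_force: 0.0
```

Run:
```python
from h import *
s=r.sense();p,d=r.snapshot('wrist');cv2.imwrite('pics/w1.png',p)
W=cloud('wrist',d,wristT(s))
m=near(W,566,2,70,40,66);xy=W[m][:,:2].astype(np.float32);rc=cv2.minAreaRect(xy);bp=cv2.boxPoints(rc)
e=max((bp[1]-bp[0],bp[2]-bp[1]),key=np.linalg.norm)
print(m.sum(),rc,'ang',np.degrees(np.arctan2(e[1],e[0])),'z',np.median(W[m][:,2]),np.median(W[near(W,566,2,85,10,25)][:,2]))
plan(rc[0][0],rc[0][1],27,27.5)
```

```text
3538 ((568.1793823242188, 2.7834434509277344), (17.707435607910156, 98.92818450927734), 27.434843063354492) ang -62.565178 z 53.36167611575769 15.719841910867245
t 1.95 pos [565.4   6.2 190.6] rot [ 1.7998e+02 -2.0000e-02  1.1780e+02] F [-0.1  0.7  0.5] j6 -32.4
shift [ -4.4   0.8 163.6] turn [ 0.0003 -0.0003  0.0053]
```

View pics/w1.png

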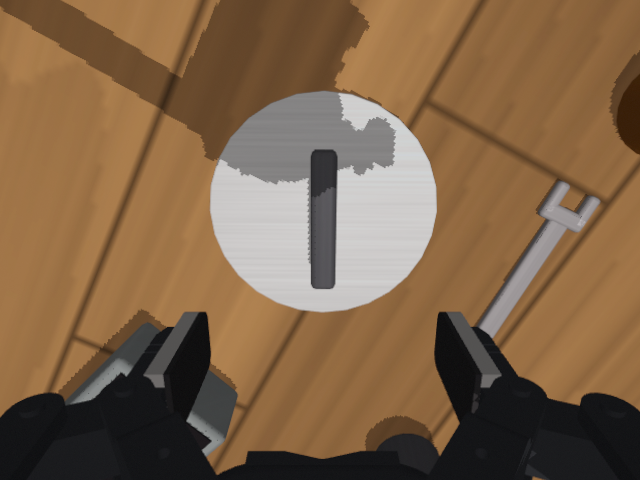

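Wrist view: the handle spans (323,150)–(323,288), centred between the fingers (midline about 322) and aligned. I descend and grip.

>>> jog_arm --rows '[[[-4,1,20],[0,0,0]],[[-4,1,50],[0,0,0]],[[-4,1,80],[0,0,0]],[[-4,1,110],[0,0,0]],[[-4,1,135],[0,0,0]],[[-4,1,152],[0,0,0]],[[-4,1,161],[0,0,0]],[[-4,1,164],[0,0,0]],[[-4,1,164],[0,0,0]]]'

```text
time: 2.85
tool_pos: [568.7, 2.6, 26.9]
tcp_rot: [180.0, 0.0, 117.8]
ft_force: [1.3, 0.7, 0.4]
finger_gap: 80.0
grip_force: 0.0
```

>>> jog_arm --rows '[[[0,0,0],[0,0,0]],[[0,0,0],[0,0,0]],[[0,0,0],[0,0,0]],[[0,0,0],[0,0,0]],[[0,0,0],[0,0,0]],[[0,0,0],[0,0,0]],[[0,0,0],[0,0,0]],[[0,0,0],[0,0,0]]]' --grip 5 --force 70

```text
time: 3.65
tool_pos: [568.9, 2.0, 26.9]
tcp_rot: [180.0, 0.0, 117.7]
ft_force: [-1.5, -0.2, 5.2]
finger_gap: 16.8
grip_force: 69.6
```

>>> jog_arm --rows '[[[0,0,-5],[0,0,0]],[[0,0,-20],[0,0,0]],[[0,0,-45],[0,0,0]],[[0,0,-75],[0,0,0]],[[0,0,-105],[0,0,0]],[[0,0,-135],[0,0,0]],[[0,0,-160],[0,0,0]],[[0,0,-175],[0,0,0]],[[0,0,-180],[0,0,0]],[[0,0,-180],[0,0,0]]]'

```text
time: 4.65
tool_pos: [568.4, 2.1, 206.4]
tcp_rot: [180.0, 0.0, 117.7]
ft_force: [0.4, 1.0, -4.3]
finger_gap: 17.0
grip_force: 68.8
```

Run:
```python
from h import *
s=r.sense();p,d=r.snapshot('wrist');cv2.imwrite('pics/w2.png',p)
W=cloud('wrist',d,wristT(s));t=s['tool_pos']
# disc plane while held: expected top at t.z-11 
m=near(W,t[0],t[1],86,t[2]-25,t[2]+0)
q=W[m];c=np.median(q,0);A=np.c_[q[:,:2]-c[:2],np.ones(len(q))];k=np.linalg.lstsq(A,q[:,2],rcond=None)[0]
res=q[:,2]-A@k;g=abs(res)<3;k=np.linalg.lstsq(A[g],q[g,2],rcond=None)[0]
print('plane slope',k,g.sum(),'z at tcp',k@np.r_[t[:2]-c[:2],1],'tcp z',t[2])
for n in('top','side'):
    p,d=r.snapshot(n);np.save(n+'1.npy',d)
    W=cloud(n,d);m=near(W,t[0],t[1],110,t[2]-20,t[2]-2);print(n,cv2.minEnclosingCircle(W[m][:,:2].astype(np.float32)),np.median(W[m][:,2]),t)
plan(496,326,207,27.5)
```

```text
plane slope [1.17655032e-04 4.17607688e-04 1.95242086e+02] 92727 z at tcp 195.23218359747386 tcp z 206.44725417927592
top ((527.8175048828125, -5.4444122314453125), 75.4305419921875) 195.10921652308332 [568.44518007   2.06014751 206.44725418]
side ((567.4938354492188, -0.596659243106842), 90.39590454101562) 193.9246114816084 [568.44518007   2.06014751 206.44725418]
t 4.8 pos [567.4   2.2 204.3] rot [-1.7985e+02 -1.0000e-01  1.1773e+02] F [ 0.1 -0.1 -4.2] j6 -32.7
shift [319.9  87.5  -2.4] turn [-0.0026 -0.0017  0.0041]
```

Run:
```python
from h import *
for n in('top','side'):
    W=cloud(n,np.load(n+'0.npy'))
    zr=np.percentile(W[near(W,496,326,110,110,145)][:,2],90)
    m=near(W,496,326,90,zr-3,zr+3);xy=W[m][:,:2]
    f=least_squares(lambda p:np.hypot(xy[:,0]-p[0],xy[:,1]-p[1])-77.5,[496,326],loss='soft_l1').x
    print(n,zr,m.sum(),f,circ(xy),cv2.minEnclosingCircle(xy.astype(np.float32)))
    zc=np.median(W[near(W,566,2,80,10,25)][:,2])
    m=near(W,566,2,110,zc-4,zc+4);u8=m.astype(np.uint8)
    # outer boundary via min enclosing after erosion of stray pixels
    u8=cv2.morphologyEx(u8,cv2.MORPH_OPEN,np.ones((3,3)));xy=W[u8>0][:,:2].astype(np.float32)
    h=cv2.convexHull(xy)[:,0];print('  cover',circ(h),cv2.minEnclosingCircle(h))
```

```text
top 131.74249464252446 403 [497.1807444  327.78576077] [497.16364358 327.80091319  77.19382797] ((497.1501159667969, 327.9003601074219), 80.0337142944336)
  cover [567.35883692   2.85549875  86.54568981] ((566.8583984375, 2.826789379119873), 87.57794952392578)
side 128.241467623112 351 [494.77886113 324.70752245] [494.73294471 324.6616131   76.90025813] ((492.2042541503906, 326.7563171386719), 83.07154846191406)
  cover [5.66148229e+02 3.77845361e-01 8.75876609e+01] ((565.8968505859375, 0.7676491737365723), 90.76361083984375)
```

>>> jog_arm --rows '[[[8,2,-2],[0,0,0]],[[28,8,-5],[0,0,0]],[[56,15,-8],[0,0,0]],[[88,24,-12],[0,0,0]],[[120,33,-14],[0,0,0]],[[152,42,-14],[0,0,0]],[[184,51,-14],[0,0,0]],[[212,59,-14],[0,0,0]],[[232,65,-14],[0,0,0]],[[240,67,-14],[0,0,0]]]'

```text
time: 5.8
tool_pos: [514.7, 248.0, 219.4]
tcp_rot: [-179.9, -0.1, 117.9]
ft_force: [-0.1, -0.2, -4.6]
finger_gap: 16.7
grip_force: 68.7
```

```bash
python3 -c "
from h import *
plan(498,327,217,27.5)"
```

```text
t 5.8 pos [514.7 248.  219.4] rot [-1.7992e+02 -6.0000e-02  1.1787e+02] F [-0.1 -0.2 -4.6] j6 -7.3
shift [77.6 22.2  2.5] turn [-0.0013 -0.001   0.0064]
```

>>> jog_arm --rows '[[[15,4,0],[0,0,0]],[[38,11,0],[0,0,0]],[[60,17,6],[0,0,0]],[[74,21,20],[0,0,0]],[[78,22,36],[0,0,0]],[[78,22,46],[0,0,0]],[[78,22,51],[0,0,0]],[[78,22,53],[0,0,0]],[[78,22,53],[0,0,0]]]'

```text
time: 6.7
tool_pos: [499.5, 324.2, 167.2]
tcp_rot: [-180.0, 0.0, 117.7]
ft_force: [-0.2, 0.6, -3.4]
finger_gap: 16.6
grip_force: 68.6
```

Run:
```python
from h import *
plan(498.2,326.8,148,27.5)
t=r.sense()['tool_pos']
for n in('top','side'):
    p,d=r.snapshot(n);cv2.imwrite(f'pics/{n}2.png',p);W=cloud(n,d)
    m=near(W,t[0],t[1],110,t[2]-18,t[2]-5);u8=cv2.morphologyEx(m.astype(np.uint8),cv2.MORPH_OPEN,np.ones((3,3)))
    h=cv2.convexHull(W[u8>0][:,:2].astype(np.float32))[:,0];print(n,circ(h),cv2.minEnclosingCircle(h),np.median(W[u8>0][:,2]))
c=cv2.imread('pics/side2.png')[130:290,110:310];cv2.imwrite('pics/c2.png',cv2.resize(c,(750,600)))
```

```text
t 6.7 pos [499.5 324.2 167.2] rot [-1.7999e+02  1.0000e-02  1.1767e+02] F [-0.2  0.6 -3.4] j6 0.4
shift [ 2.9  0.  19.2] turn [-0.0002  0.0002  0.003 ]
top [499.88404679 323.81345141  87.29923364] ((500.3117370605469, 323.0683898925781), 88.061279296875) 156.67555614335697
side [497.17342333 320.86838114  87.36658983] ((497.81683349609375, 320.40216064453125), 89.38155364990234) 155.33234189379013
```

View pics/c2.png

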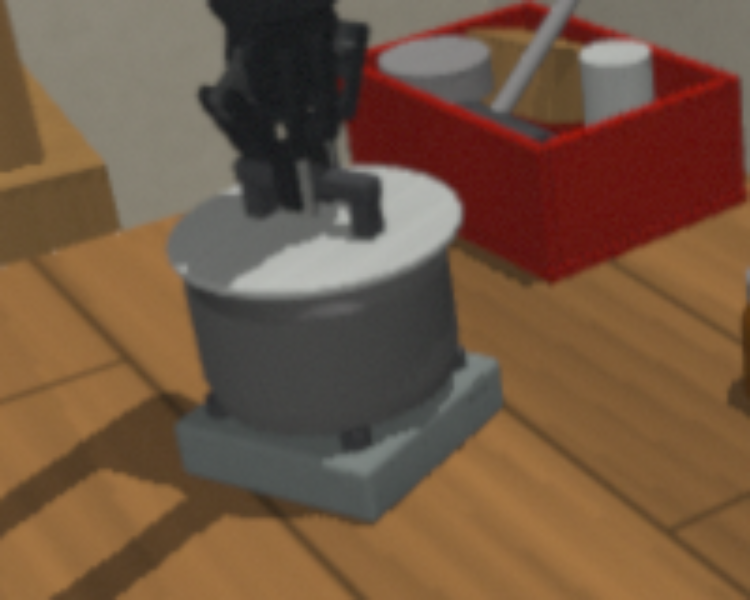

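The crop shows the cover level and hovering just above the tub (disc about (315,230) in the crop), slightly off. Both cameras agree on a correction of (-2.7, +4.1) mm, so I correct and lower gently.

>>> jog_arm --rows '[[[3,0,0],[0,0,0]],[[5,-0.5,1],[0,0,0]],[[5,-0.5,4],[0,0,0]],[[5,-0.5,7],[0,0,0]],[[5,-0.5,10],[0,0,0]],[[5,-0.5,13],[0,0,0]],[[5,-0.5,16],[0,0,0]],[[5,-0.5,18],[0,0,0]],[[5,-0.5,18],[0,0,0]]]'

```text
time: 7.7
tool_pos: [496.2, 329.0, 148.8]
tcp_rot: [-180.0, 0.0, 117.7]
ft_force: [-0.5, -0.2, -4.0]
finger_gap: 17.1
grip_force: 68.7
```

>>> jog_arm --rows '[[[0,0,1],[0,0,0]],[[0,0,1.5],[0,0,0]],[[0,0,2],[0,0,0]],[[0,0,2],[0,0,0]],[[0,0,2],[0,0,0]]]'

```text
time: 8.2
tool_pos: [496.5, 329.1, 147.3]
tcp_rot: [180.0, 0.0, 117.7]
ft_force: [0.4, -0.7, -4.1]
finger_gap: 16.8
grip_force: 68.7
```

>>> jog_arm --rows '[[[0,0,0.4],[0,0,0]],[[0,0,0.8],[0,0,0]],[[0,0,1.2],[0,0,0]],[[0,0,1.2],[0,0,0]],[[0,0,1.2],[0,0,0]]]'

```text
time: 8.7
tool_pos: [496.6, 329.2, 146.9]
tcp_rot: [180.0, 0.0, 117.7]
ft_force: [-4.2, -2.9, 6.0]
finger_gap: 16.5
grip_force: 69.9
```

```bash
cat >> h.py <<'E'
def cov():
    for n in('top','side'):
        p,d=r.snapshot(n);W=cloud(n,d)
        m=near(W,498,328,110,130,143);u8=cv2.morphologyEx(m.astype(np.uint8),cv2.MORPH_OPEN,np.ones((3,3)))
        q=W[u8>0];h=cv2.convexHull(q[:,:2].astype(np.float32))[:,0]
        A=np.c_[q[:,:2]-[498,328],np.ones(len(q))];k=np.linalg.lstsq(A,q[:,2],rcond=None)[0]
        print(n,circ(h),cv2.minEnclosingCircle(h),'slope,z',np.round(k,4))
E
python3 -c "
from h import *
cov()"
```

```text
top [496.89267772 328.3602709   86.7797743 ] ((496.9727783203125, 328.17156982421875), 87.82018280029297) slope,z [ 1.000000e-03 -4.000000e-04  1.364957e+02]
side [494.08154872 326.0632154   87.57901132] ((493.9776611328125, 325.5697326660156), 89.241943359375) slope,z [8.000000e-04 5.600000e-03 1.346438e+02]
```

Seated, within about 1 mm and level. I release and rise.

>>> jog_arm --rows '[[[0,0,-0.5],[0,0,0]],[[0,0,-0.5],[0,0,0]],[[0,0,-0.5],[0,0,0]],[[0,0,-0.5],[0,0,0]],[[0,0,-0.5],[0,0,0]],[[0,0,-0.5],[0,0,0]],[[0,0,-0.5],[0,0,0]],[[0,0,-0.5],[0,0,0]]]' --grip 75

```text
time: 9.6
tool_pos: [496.5, 329.1, 146.6]
tcp_rot: [-180.0, 0.0, 117.7]
ft_force: [0.8, -0.3, -0.7]
finger_gap: 75.3
grip_force: 0.0
```

>>> jog_arm --rows '[[[0,0,-5],[0,0,0]],[[0,0,-20],[0,0,0]],[[0,0,-40],[0,0,0]],[[0,0,-60],[0,0,0]],[[0,0,-75],[0,0,0]],[[0,0,-80],[0,0,0]],[[0,0,-80],[0,0,0]]]'

```text
time: 10.3
tool_pos: [497.0, 329.4, 228.0]
tcp_rot: [179.9, -0.0, 117.7]
ft_force: [-0.2, -0.5, -0.2]
finger_gap: 74.9
grip_force: 0.0
```

Run:
```python
from h import *
s=r.sense();p,d=r.snapshot('wrist');cv2.imwrite('pics/w3.png',p)
cov()
# panel y axis direction: from square (468,-372) to bar (517,-219): ~72.5deg
plan(492,-296,180,72.5)
```

```text
top [496.43198649 329.17505562  87.49873482] ((496.4852600097656, 329.5641784667969), 88.28515625) slope,z [ 1.400000e-03 -2.300000e-03  1.364168e+02]
side [493.77281168 325.598772    86.98138017] ((496.2131042480469, 326.7948303222656), 90.76538848876953) slope,z [1.000000e-03 4.400000e-03 1.346352e+02]
t 10.45 pos [495.9 328.8 225.3] rot [-179.89    0.    117.73] F [-0.4 -0.1 -0.7] j6 0.9
shift [-551.2 -294.1   45.9] turn [-1.800e-03 -7.000e-04 -7.813e-01]
```

View pics/w3.png

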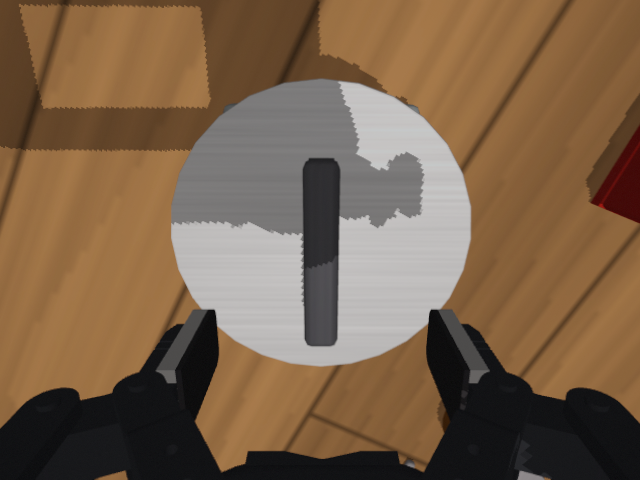

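Wrist view: the cover sits round and whole on the tub, with the handle free at (321,160)–(321,345) between the open fingers. Now to the panel with shut fingers.

>>> jog_arm --rows '[[[-15,-8,0],[0,0,0]],[[-48,-26,0],[0,0,0]],[[-88,-47,0],[0,0,0]],[[-128,-68,0],[0,0,0]],[[-168,-90,0],[0,0,0]],[[-208,-111,0],[0,0,0]],[[-248,-132,0],[0,0,0]],[[-288,-154,0],[0,0,0]],[[-328,-175,0],[0,0,0]],[[-368,-196,0],[0,0,0]]]' --grip 0

```text
time: 11.45
tool_pos: [492.9, -90.1, 225.8]
tcp_rot: [-179.9, -0.0, 117.7]
ft_force: [0.8, -0.0, -0.7]
finger_gap: -0.1
grip_force: 0.0
```

>>> jog_arm --rows '[[[-40,-21,3],[0,0,0]],[[-80,-43,8],[0,0,0]],[[-120,-64,14],[0,0,0]],[[-155,-83,20],[0,0,0]],[[-175,-94,24],[0,0,0]],[[-183,-98,26],[0,0,0]],[[-183,-98,26],[0,0,0]],[[-183,-98,26],[0,0,0]]]'

```text
time: 12.25
tool_pos: [492.4, -294.5, 200.4]
tcp_rot: [-180.0, -0.1, 117.7]
ft_force: [0.1, -0.6, 0.1]
finger_gap: -0.1
grip_force: 0.0
```

Run:
```python
from h import *
s=r.sense();p,d=r.snapshot('wrist');cv2.imwrite('pics/w4.png',p)
W=cloud('wrist',d,wristT(s))
for n,b in(('bar',(517,-219)),('round',(493,-295)),('sq',(469,-371))):
    m=near(W,*b,36,70,84);xy=W[m][:,:2].astype(np.float32)
    if len(xy)<20:print(n,len(xy));continue
    rc=cv2.minAreaRect(xy);print(n,len(xy),rc,np.median(W[m][:,2]));plan(rc[0][0],rc[0][1],88,27.5)
```

```text
bar 3704 ((517.7225952148438, -219.219482421875), (21.943504333496094, 64.18685150146484), 72.30137634277344) 76.07160468955578
t 12.3 pos [ 492.7 -294.2  200.7] rot [ 1.7999e+02 -3.0000e-02  1.1779e+02] F [ 0.1 -1.  -0.3] j6 -63.8
shift [ 54.6  57.1 112.7] turn [ 0.0002 -0.0005  0.005 ]
round 3259 ((493.02508544921875, -294.8034362792969), (43.09086227416992, 42.46806716918945), 59.209373474121094) 76.03952339165488
t 12.3 pos [ 492.7 -294.2  200.7] rot [ 1.7999e+02 -3.0000e-02  1.1779e+02] F [ 0.1 -1.  -0.3] j6 -63.8
shift [ -0.7   0.  112.6] turn [ 0.0002 -0.0005  0.005 ]
sq 2784 ((468.88702392578125, -370.8922119140625), (38.68795394897461, 38.62013626098633), 71.99588012695312) 75.90426738084221
t 12.3 pos [ 492.7 -294.2  200.7] rot [ 1.7999e+02 -3.0000e-02  1.1779e+02] F [ 0.1 -1.  -0.3] j6 -63.8
shift [-56.8 -56.8 112.6] turn [ 0.0002 -0.0005  0.005 ]
```

View pics/w4.png

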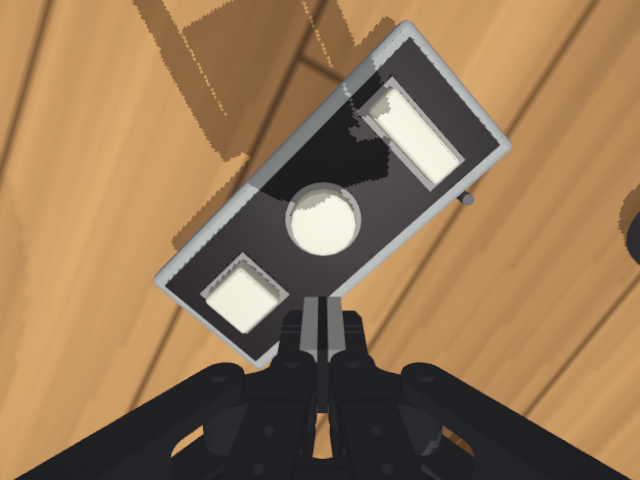

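Wrist view: round key (323,220), bar (415,135), square (243,295). The shut fingertips at (322,300) are narrow and aimed at the round key. I press it.

>>> jog_arm --rows '[[[-0.5,0,20],[0,0,0]],[[-0.5,0,50],[0,0,0]],[[-0.5,0,80],[0,0,0]],[[-0.5,0,103],[0,0,0]],[[-0.5,0,115],[0,0,0]],[[-0.5,0,121],[0,0,0]],[[-0.5,0,126],[0,0,0]],[[-0.5,0,130],[0,0,0]],[[-0.5,0,132],[0,0,0]],[[-0.5,0,132],[0,0,0]]]'

```text
time: 13.3
tool_pos: [493.7, -296.0, 69.6]
tcp_rot: [179.9, 0.1, 117.7]
ft_force: [1.1, 3.1, 4.0]
finger_gap: 0.0
grip_force: 2.2
```

>>> jog_arm --rows '[[[0,0,0.5],[0,0,0]],[[0,0,0.5],[0,0,0]],[[0,0,0.5],[0,0,0]]]'

```text
time: 13.6
tool_pos: [493.5, -296.1, 68.8]
tcp_rot: [179.9, 0.1, 117.7]
ft_force: [2.1, 2.1, 5.2]
finger_gap: -0.1
grip_force: 2.3
```

>>> jog_arm --rows '[[[0,0,0.5],[0,0,0]],[[0,0,1],[0,0,0]],[[0,0,1],[0,0,0]],[[0,0,1],[0,0,0]]]'

```text
time: 14.0
tool_pos: [493.6, -296.2, 68.5]
tcp_rot: [179.9, 0.1, 117.7]
ft_force: [0.3, 3.7, 12.4]
finger_gap: 0.2
grip_force: 5.8
```

>>> jog_arm --rows '[[[0,0,-4],[0,0,0]],[[0,0,-12],[0,0,0]],[[0,0,-25],[0,0,0]],[[0,0,-34],[0,0,0]],[[0,0,-37],[0,0,0]],[[0,0,-37],[0,0,0]]]'

```text
time: 14.6
tool_pos: [493.1, -296.2, 104.9]
tcp_rot: [180.0, 0.1, 117.7]
ft_force: [-0.3, 0.4, 0.6]
finger_gap: -0.0
grip_force: 0.0
```

```bash
python3 -c "
from h import *
plan(517.7,-219.2,105,27.5)"
```

```text
t 14.6 pos [ 493.1 -296.2  104.9] rot [1.7998e+02 7.0000e-02 1.1773e+02] F [-0.3  0.4  0.6] j6 -63.8
shift [56.7 57.6 -0.1] turn [0.0004 0.0011 0.0039]
```

>>> jog_arm --rows '[[[10,10,0],[0,0,0]],[[28,28,0],[0,0,0]],[[46,47,0],[0,0,0]],[[55,56,0],[0,0,0]],[[57,57.5,3],[0,0,0]],[[57,57.5,12],[0,0,0]],[[57,57.5,20],[0,0,0]],[[57,57.5,26],[0,0,0]],[[57,57.5,26],[0,0,0]]]'

```text
time: 15.5
tool_pos: [516.1, -218.9, 76.5]
tcp_rot: [-179.9, -0.1, 117.7]
ft_force: [-0.8, -0.3, 2.1]
finger_gap: -0.5
grip_force: 0.7
```

>>> jog_arm --rows '[[[0,0,4],[0,0,0]],[[0,0,8],[0,0,0]],[[0,0,10],[0,0,0]],[[0,0,11],[0,0,0]],[[0,0,11],[0,0,0]],[[0,0,11],[0,0,0]]]'

```text
time: 16.1
tool_pos: [517.4, -219.3, 68.4]
tcp_rot: [-180.0, 0.1, 117.7]
ft_force: [-7.0, -1.3, 11.8]
finger_gap: 0.5
grip_force: 5.9
```

Bar fully down. I release and go to the square.

>>> jog_arm --rows '[[[0,0,-4],[0,0,0]],[[0,0,-12],[0,0,0]],[[0,0,-25],[0,0,0]],[[0,0,-34],[0,0,0]],[[0,0,-37],[0,0,0]],[[0,0,-37],[0,0,0]]]'

```text
time: 16.7
tool_pos: [517.8, -218.8, 105.0]
tcp_rot: [179.9, 0.1, 117.7]
ft_force: [-0.1, 0.2, 0.0]
finger_gap: 0.1
grip_force: 0.0
```

```bash
python3 -c "
from h import *
plan(468.9,-370.9,105,27.5)"
```

```text
t 16.7 pos [ 517.8 -218.8  105. ] rot [1.7995e+02 7.0000e-02 1.1774e+02] F [-0.1  0.2  0. ] j6 -55.9
shift [-111.9 -114.1    0. ] turn [0.0009 0.0012 0.0042]
```

>>> jog_arm --rows '[[[-10,-10,0],[0,0,0]],[[-32,-33,0],[0,0,0]],[[-60,-61,0],[0,0,0]],[[-88,-89,0],[0,0,0]],[[-106,-108,0],[0,0,0]],[[-112,-114,0],[0,0,0]],[[-112,-114,10],[0,0,0]],[[-112,-114,20],[0,0,0]],[[-112,-114,26],[0,0,0]],[[-112,-114,26],[0,0,0]]]'

```text
time: 17.7
tool_pos: [468.0, -368.9, 76.2]
tcp_rot: [-179.9, -0.2, 117.8]
ft_force: [-0.4, 1.8, 1.6]
finger_gap: -0.2
grip_force: 0.7
```

>>> jog_arm --rows '[[[0,0,4],[0,0,0]],[[0,0,8],[0,0,0]],[[0,0,10],[0,0,0]],[[0,0,11],[0,0,0]],[[0,0,11],[0,0,0]],[[0,0,11],[0,0,0]]]'

```text
time: 18.3
tool_pos: [469.1, -370.3, 68.4]
tcp_rot: [179.9, 0.0, 117.8]
ft_force: [-3.0, 7.2, 12.6]
finger_gap: -0.3
grip_force: 5.9
```

>>> jog_arm --rows '[[[0,0,-4],[0,0,0]],[[0,0,-15],[0,0,0]],[[0,0,-35],[0,0,0]],[[0,0,-60],[0,0,0]],[[0,0,-85],[0,0,0]],[[0,0,-100],[0,0,0]],[[0,0,-105],[0,0,0]],[[0,0,-105],[0,0,0]]]'

```text
time: 19.1
tool_pos: [468.6, -371.1, 172.6]
tcp_rot: [180.0, 0.1, 117.7]
ft_force: [-0.2, 0.0, -0.7]
finger_gap: -0.1
grip_force: 0.0
```

Run:
```python
from h import *
cov()
s=r.sense();p,d=r.snapshot('wrist');W=cloud('wrist',d,wristT(s))
for b in((517,-219),(493,-295),(469,-371)):
    print(np.nanmedian(W[near(W,*b,10,60,90)][:,2]))
```

```text
top [496.37718155 329.76294104  87.78296246] ((496.6221618652344, 329.9786376953125), 88.42546081542969) slope,z [ 3.000000e-04 -1.100000e-03  1.364196e+02]
side [494.12737989 326.62726546  87.69908647] ((494.4683837890625, 327.06378173828125), 89.6292724609375) slope,z [3.000000e-04 4.400000e-03 1.346448e+02]
76.17306873338941
76.23272946114633
76.14582671711568
```

Cover seated and all keys up, so I hand in.

```bash
python3 -c "
from bench import r
print(r.hand_in())"
```

```text
the job is handed in; nothing more can be done
None
```

The job is handed in, with no verdict returned: the cover measured seated and level, within about 2 mm of the tub's centre, and the round, bar and square keys were each pressed to the stop in order, with all three back up at the last check.

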